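# Light the altar candles in order

### The arm

A 6-joint arm with a two-finger parallel gripper is mounted at the origin on the work surface. World frame = base frame: x ahead of the robot, y to its left, z up, the work surface at z = 0. Lengths are in mm, angles in rad, forces in N, time in s.
With the tool pointing down it reaches from about 275 to 1000 mm from the base axis. Payload 8.4 kg.
Tool frame: the origin (TCP) lies on the centre line of the jaws, within the pads' length; the fingertips stand 25 mm ahead of it and the grasp point (between the pads) lies 6 mm ahead of it; z points along the fingers, x is the direction in which the jaws open and shut, and the axes are right-handed (so a half turn about z gives the same grasp; the last joint's range is limited). The gripper opens to 85 mm and grips with 20 to 120 N. Pads are 22 mm wide; open, the fingers measure 114 mm over their backs; the gripper's body (76 mm by 85 mm) begins 54 mm behind the grasp point. The pads swing forward as they close: fully open they stand 13 mm farther back than shut.
Start: joints at [-1.287, 0.353, 1.633, -0, 1.155, -0.002], TCP at [176.202, -599.651, 256.281] pointing down, gripper open.
Joint ranges: [-2.63, 2.63], [-0.92, 2.1], [0.06, 2.66], [-1.3, 4.44], [0, 2.69], [-3.02, 3.02]. Speed limits (rad/s): [2.22, 2.22, 2.79, 3.14, 3.14, 3.14].

### API

Orientations are given as [roll, pitch, yaw] about the fixed x, y, z axes, in that order (R = Rz(yaw) Ry(pitch) Rx(roll)).
In Python, from rig import r gives the robot as it stands. The module is installed in compiled form; this text tells all that it offers.
- The arm moves only by the tool jog_arm, never from a script. Its argument "deltas" is a list of rows, each an object with "gripper": the gripper command: -1 is fully open, 1 is shut, values between are in proportion; "translation": the shift along the world's x, y, z in units of 10 cm (1.0 is 10 cm), a list of three; "dr": the turn, a rotation vector about the world's x, y, z in units of pi/2 rad (1.0 is pi/2 rad), a list of three. In form: [{"gripper": gripper, "translation": [x, y, z], "dr": [wx, wy, wz]}, ...]. A call has 1 to 12 rows; each row shifts and turns the commanded pose from where the row before left it; what a row does not reach is not made up. A row lasts 1/12 s, in which the tool goes at most 41.7 mm and 7.16 degrees, less where a joint would pass 70% of its speed; a pose out of reach is approached as far as the arm can. A call with a number of a shift or a turn outside -1 to 1 is refused whole. A call with a gripper value outside its range is refused whole. The fingers move at their own pace and stop on an object; "squeeze" is the grip in N (left out, the last holds). Time passes only in rows, so rows that do not move let the fingers close. It gives the time, the measured TCP pose, the force and the opening at its end, in the units of the state.
- r.sense(): the state, without advancing time (a new reading comes with each control period).
- r.grab_frame(name): name is "side" or "top" or "wrist"; returns the picture (384x512x3 uint8, blue, green, red); there is no depth.
- r.calibration(name): a dict with "mtx" (3x3 intrinsics, pixels), "k1" (the pictures are not rectified: a ray, as slopes to the right and down, at radius r is drawn at 1 + k1 r^2 times it, then the intrinsics apply), "world_from_camera" (4x4, takes a point from camera to world coordinates). Camera axes: x right, y down, z forward; pixel columns grow to the right and rows downward; lengths in mm; the calibration is good to about 2 mm. A picture is of the moment at which its call begins: read the wrist's pose just before it. calibration takes no time and is no camera call; for the wrist camera it gives the pose at the moment of the call.
- r.sign_off(): hands the job in, once; it reports no verdict.
The state is a dict: "clock": time; "qpos": joint angles; "qvel": joint speeds; "joint_efforts": joint torques, N m; "eef_pos": TCP position; "tcp_rot": TCP orientation; "contact_force": force on the tool from outside, world axes, zero at the start; "wrist_torque": the same for the moment, N m; "opening": opening from 0.0 (shut) to 1.0 (fully open).
Only numpy, scipy, OpenCV 4.12 (cv2) and the standard library are available. Lean on these libraries where they do the work, as an engineer would, in place of code of your own. Each camera call takes 0.05 s, during which the arm holds its last target. There are 200 camera calls.

### The job

Light the three electric candles on the altar shelf by pressing their brass caps down from above with the fingertips, lightly and one after another: first the red candle, then the yellow, last the blue; each cap must go down more than half of its travel and stay down. Do not lift, tip or push the candles along, and leave the cups, the vase and the horse where they stand.

Things in the scene. Friction and masses are not known exactly. Their poses are not given: they have to be found in the camera images.
- red_candle: red electric candle, a loose upright cylinder 60 mm in diameter on a dark 68 mm wide, 8 mm high foot; coloured body top 65 mm above the altar, about 0.5 kg. Origin: centre of the underside, z up
- red_cap_top (a point): centre of the flat top of the brass push cap on the red candle (moves with the cap). The cap is a round disc 32 mm in diameter and 12 mm thick on a 24 mm stem; its top is 103 mm above the altar when fully up; it sinks straight into the candle and, pressed home, still stands 22 mm proud of the coloured body. The disc is sprung on its stem: it gives 1 mm for every 1.5 N, up to 8 mm, and comes back when let go
- red_cap (a joint): how far the red candle's cap stem is pressed straight down, in m: 0 fully up (starts at 0 to 0.002), 0.016 fully down. It slides against about 3 N of friction, has no spring and stays where it is left; the candle is lit above 0.008 (half way). At 0.016 the stem meets a firm stop and only the sprung disc gives further; more than 25 N of push harms the candle
- yellow_candle: yellow electric candle, a loose upright cylinder 60 mm in diameter on a dark 68 mm wide, 8 mm high foot; coloured body top 80 mm above the altar, about 0.5 kg. Origin: centre of the underside, z up
- yellow_cap_top (a point): centre of the flat top of the brass push cap on the yellow candle (moves with the cap). The cap is a round disc 32 mm in diameter and 12 mm thick on a 24 mm stem; its top is 118 mm above the altar when fully up; it sinks straight into the candle and, pressed home, still stands 22 mm proud of the coloured body. The disc is sprung on its stem: it gives 1 mm for every 1.5 N, up to 8 mm, and comes back when let go
- yellow_cap (a joint): how far the yellow candle's cap stem is pressed straight down, in m: 0 fully up (starts at 0 to 0.002), 0.016 fully down. It slides against about 3 N of friction, has no spring and stays where it is left; the candle is lit above 0.008 (half way). At 0.016 the stem meets a firm stop and only the sprung disc gives further; more than 25 N of push harms the candle
- blue_candle: blue electric candle, a loose upright cylinder 60 mm in diameter on a dark 68 mm wide, 8 mm high foot; coloured body top 95 mm above the altar, about 0.5 kg. Origin: centre of the underside, z up
- blue_cap_top (a point): centre of the flat top of the brass push cap on the blue candle (moves with the cap). The cap is a round disc 32 mm in diameter and 12 mm thick on a 24 mm stem; its top is 133 mm above the altar when fully up; it sinks straight into the candle and, pressed home, still stands 22 mm proud of the coloured body. The disc is sprung on its stem: it gives 1 mm for every 1.5 N, up to 8 mm, and comes back when let go
- blue_cap (a joint): how far the blue candle's cap stem is pressed straight down, in m: 0 fully up (starts at 0 to 0.002), 0.016 fully down. It slides against about 3 N of friction, has no spring and stays where it is left; the candle is lit above 0.008 (half way). At 0.016 the stem meets a firm stop and only the sprung disc gives further; more than 25 N of push harms the candle
- left_cup: small loose open steel cup, 54 mm wide at the rim, 50 mm high, on the left (+y) side of the middle candle place; bystander. Origin: centre of the underside
- right_cup: small loose open steel cup, 54 mm wide at the rim, 50 mm high, on the right (-y) side of the middle candle place; bystander. Origin: centre of the underside
- vase: loose white porcelain vase with a blue band, 71 mm wide, 118 mm high, behind the candles as the robot sees it; bystander. Origin: centre of the underside
- horse: loose white ceramic horse on a dark wooden plinth 100 x 40 mm, 108 mm high, behind the candles as the robot sees it; bystander. Origin: centre of the underside, x towards its head
Not all that is in view belongs to the job. Of the things that look like the yellow_candle, take the one that is nearest to the robot's base at the start.

How it is judged:
By the outcome, as a careful person would: the job done as asked, in the order asked, and still so for the second after the job is handed in, with the robot touching nothing.
It also fails if it takes over 48 s, if anything falls off the work surface, if the arm or the gripper's body presses on something with over 40 N, if the wrist force passes 120 N, or if a joint passes its speed limit or range.

## Working session

There is one attempt and no reset: what is moved stays moved. The work goes in short steps, Python scripts to look and compute and a tool call to move; the robot and the scene stay as the last step left them, time stands still between calls to the robot, and variables do not carry over. Pictures are saved under pics/ and viewed, about 8 in all and at most 12, crops included, and the job is handed in when it is done.

Besides the shell and the picture viewer there is one more tool, called after "Request:" in YAML: its name, and indented under it one key for each argument. jog_arm: Moves the arm, as the interface text tells. Shifts and turns lie within -1 to 1; 1 stands for 10 cm of shift or pi/2 rad of turn. Its arguments: {"type":"object","properties":{"deltas":{"type":"array"},"squeeze":{"type":"number"}},"required":["deltas"]}

```bash
mkdir -p pics; ls
python3 - <<'E'
from rig import r
import cv2,numpy as np
s=r.sense();print(s)
for n in("side","top"):
    cv2.imwrite(f"pics/{n}0.png",r.grab_frame(n));c=r.calibration(n);print(n,c)
E
```

```text
pics
{'clock': 0.0, 'qpos': array([-1.28741627e+00,  3.53623616e-01,  1.63411740e+00,  1.52335539e-05,
        1.15519747e+00, -2.39350414e-03]), 'qvel': array([ 4.98967035e-05, -7.57876049e-04, -1.27115349e-03,  1.55902946e-04,
       -8.84218348e-04, -2.12988743e-04]), 'joint_efforts': array([-2.53858881e-03, -6.05248547e+01, -3.42067802e+01, -2.12306991e-04,
        9.31449904e-03,  1.36808470e-05]), 'eef_pos': array([ 176.07520544, -599.23705278,  255.58413894]), 'tcp_rot': array([-3.14157550e+00,  1.34579710e-03, -1.28502892e+00]), 'contact_force': array([ 0.96395977, -0.30976174,  0.19591454]), 'wrist_torque': array([ 0.02487782, -0.01614032, -0.01471546]), 'opening': 1.0005252121565684}
side {'mtx': array([[408.98672848,   0.        , 259.61271264],
       [  0.        , 408.98672848, 185.7424179 ],
       [  0.        ,   0.        ,   1.        ]]), 'k1': -0.0277993756381894, 'world_from_camera': array([[-9.64439059e-01, -1.93956690e-01,  1.79549725e-01,
         4.40439332e+02],
       [-2.64019924e-01,  7.38536345e-01, -6.20368880e-01,
         7.27766046e+02],
       [-1.22793024e-02, -6.45712684e-01, -7.63481728e-01,
         9.30989558e+02],
       [ 0.00000000e+00,  0.00000000e+00,  0.00000000e+00,
         1.00000000e+00]])}
top {'mtx': array([[449.30134813,   0.        , 256.27264821],
       [  0.        , 449.30134813, 189.97005902],
       [  0.        ,   0.        ,   1.        ]]), 'k1': -0.17831488558434383, 'world_from_camera': array([[ 5.22974438e-03, -9.87573606e-01,  1.57070122e-01,
         4.86010424e+02],
       [-9.99938056e-01, -3.62129392e-03,  1.05247651e-02,
         5.05603059e+01],
       [-9.82518311e-03, -1.57115434e-01, -9.87531370e-01,
         9.99532946e+02],
       [ 0.00000000e+00,  0.00000000e+00,  0.00000000e+00,
         1.00000000e+00]])}
```

View pics/side0.png

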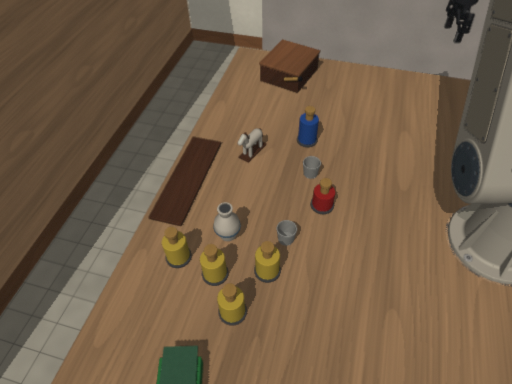

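View pics/top0.png

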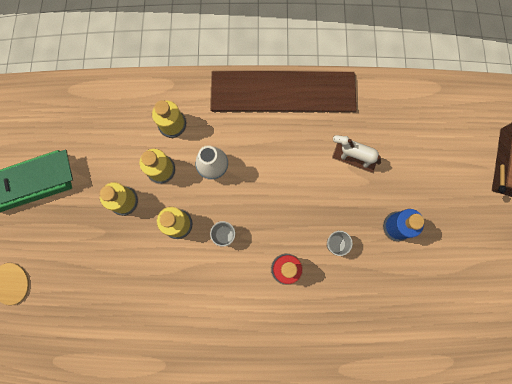

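The side view shows the red cap at about (326,188), the nearest yellow at (267,247) and the blue at (310,113). The top view shows them at (289,270), (168,219) and (416,222). There are three yellow decoys farther off. Next I'll enlarge the caps.

Run:
```python
import cv2,numpy as np
rows=[]
for n,ps in(("side",[(324,195),(267,255),(309,122)]),("top",[(288,270),(170,220),(410,223)])):
    im=cv2.imread(f"pics/{n}0.png");t=[]
    for u,v in ps:
        c=cv2.resize(im[v-20:v+20,u-20:u+20],None,fx=6,fy=6,interpolation=cv2.INTER_CUBIC)
        for k in range(0,40,10):
            cv2.putText(c,str(u-20+k),(k*6,8),0,.3,(255,255,255));cv2.putText(c,str(v-20+k),(0,k*6+8),0,.3,(255,255,255))
            cv2.line(c,(k*6,0),(k*6,239),(200,200,200),1);cv2.line(c,(0,k*6),(239,k*6),(200,200,200),1)
        t.append(c)
    rows.append(np.hstack(t))
cv2.imwrite("pics/crops.png",np.vstack(rows))
```

```text
(no output)
```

View pics/crops.png

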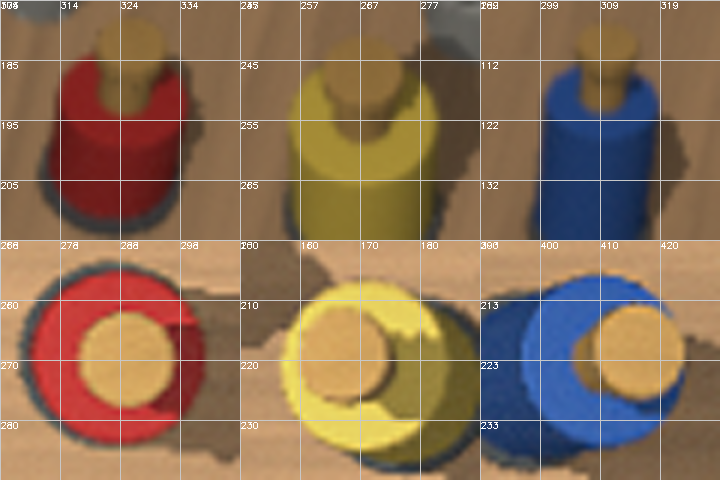

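```bash
cat > h.py <<'E'
from rig import r
import cv2,numpy as np
def ray(n,uv,c=None):
    c=c or r.calibration(n);K=c["mtx"]
    d=cv2.undistortPoints(np.array([[uv]],float),K,np.array([c["k1"],0,0,0.]))[0,0]
    T=c["world_from_camera"];d=T[:3,:3]@np.r_[d,1];return T[:3,3],d/np.linalg.norm(d)
def tri(rays):
    A=sum(np.eye(3)-np.outer(d,d) for o,d in rays);b=sum((np.eye(3)-np.outer(d,d))@o for o,d in rays)
    p=np.linalg.solve(A,b);return p,[np.linalg.norm(np.cross(p-o,d)) for o,d in rays]
def atz(n,uv,z,c=None):
    o,d=ray(n,uv,c);return o+d*(z-o[2])/d[2]
E
python3 - <<'E'
from h import *
np.set_printoptions(precision=1,suppress=True)
P=dict(red=((325.8,181.7),(289,269.9),103),yellow=((267.5,246.1),(167.3,218.8),118),blue=((310.4,109.2),(416.5,221.7),133))
for k,(a,b,z) in P.items():
    a=np.array(a)-.42;b=np.array(b)-.42
    p,e=tri([ray("side",a),ray("top",b)]);print(k,p,e,atz("side",a,z),atz("top",b,z),np.hypot(*p[:2]))
for uv in((108,195),(150,158),(162,109)):p=atz("top",uv,118);print(p,np.hypot(*p[:2]))
for n,uv in(("cupL",(223,234)),("cupR",(340,244))):print(n,atz("top",uv,50))
print(atz("top",(209,155),118),atz("top",(340,140),108),atz("top",(370,150),80))
for f in("side","top"):
    pass
c=r.calibration("wrist");print(c["world_from_camera"],c["mtx"])
E
```

```text
red [469.5  -4.6 103.1] [np.float64(0.19130314377548738), np.float64(0.19130314377547727)] [469.3  -4.7 103. ] [469.7  -4.6 103. ] 469.54465138693837
yellow [567.8 237.4 116.7] [np.float64(0.7362517837769474), np.float64(0.7362517837771316)] [566.9 238.2 118. ] [568.4 237.2 118. ] 615.4563955250344
blue [ 561.8 -256.3  131.8] [np.float64(0.7059387611301523), np.float64(0.7059387611301688)] [ 561.  -254.8  133. ] [ 562.5 -255.8  133. ] 617.5260384050787
[614.8 361.1 118. ] 712.9540458155984
[691.4 276.8 118. ] 744.7366628184751
[796.  256.9 118. ] 836.470327132903
cupL [542.5 130.5  50. ]
cupR [ 522. -117.   50.]
[697.4 155.8 118. ] [ 732.7 -111.8  108. ] [ 719.2 -180.9   80. ]
[[   0.3   -0.9   -0.3  243.4]
 [  -1.    -0.3   -0.1 -580.1]
 [   0.     0.3   -1.   372.9]
 [   0.     0.     0.     1. ]] [[310.8   0.  258.3]
 [  0.  310.8 186.9]
 [  0.    0.    1. ]]
```

Triangulation matches the stated heights within 1.3 mm: red (469.5, -4.6, 103), yellow (568, 237, 117) and blue (562, -255.5, 132). The chosen yellow is at 615 mm, nearer to the base than the others (713, 745 and 836 mm). I'll move above red with the gripper shut.

Request:
jog_arm:
  deltas:
    - {"gripper": 1,"translation": [0.163,0.33,0],"dr": [0,0,0]}
    - {"gripper": 1,"translation": [0.163,0.33,0],"dr": [0,0,0]}
    - {"gripper": 1,"translation": [0.163,0.33,0],"dr": [0,0,0]}
    - {"gripper": 1,"translation": [0.163,0.33,0],"dr": [0,0,0]}
    - {"gripper": 1,"translation": [0.163,0.33,0],"dr": [0,0,0]}
    - {"gripper": 1,"translation": [0.163,0.33,0],"dr": [0,0,0]}
    - {"gripper": 1,"translation": [0.163,0.33,0],"dr": [0,0,0]}
    - {"gripper": 1,"translation": [0.163,0.33,0],"dr": [0,0,0]}
    - {"gripper": 1,"translation": [0.163,0.33,0],"dr": [0,0,0]}
    - {"gripper": 1,"translation": [0.163,0.33,0],"dr": [0,0,0]}
    - {"gripper": 1,"translation": [0.163,0.33,0],"dr": [0,0,0]}
    - {"gripper": 1,"translation": [0.163,0.33,0],"dr": [0,0,0]}
  squeeze: 20

```text
clock: 1.1
eef_pos: [372.0, -201.9, 256.2]
tcp_rot: [-3.142, -0.0, -1.285]
contact_force: [1.0, -0.6, 0.2]
opening: -0.004
```

Request:
jog_arm:
  deltas:
    - {"gripper": 1,"translation": [0.163,0.329,0],"dr": [0,0,0]}
    - {"gripper": 1,"translation": [0.163,0.329,0],"dr": [0,0,0]}
    - {"gripper": 1,"translation": [0.163,0.329,0],"dr": [0,0,0]}
    - {"gripper": 1,"translation": [0.163,0.329,0],"dr": [0,0,0]}
    - {"gripper": 1,"translation": [0.163,0.329,0],"dr": [0,0,0]}
    - {"gripper": 1,"translation": [0.16,0.328,0],"dr": [0,0,0]}
    - {"gripper": 1,"translation": [0,0,-0.3],"dr": [0,0,0]}
    - {"gripper": 1,"translation": [0,0,-0.35],"dr": [0,0,0]}
    - {"gripper": 1,"translation": [0,0,-0.3],"dr": [0,0,0]}
    - {"gripper": 1,"translation": [0,0,-0.15],"dr": [0,0,0]}
    - {"gripper": 1,"translation": [0,0,0],"dr": [0,0,0]}
    - {"gripper": 1,"translation": [0,0,0],"dr": [0,0,0]}

```text
clock: 2.1
eef_pos: [468.7, -6.3, 145.8]
tcp_rot: [3.139, 0.001, -1.285]
contact_force: [0.1, -0.1, 0.7]
opening: 0.002
```

Run:
```python
from h import *
np.set_printoptions(precision=1,suppress=True)
s=r.sense();print(s["eef_pos"],s["contact_force"],s["clock"])
T=r.calibration("wrist");w=r.grab_frame("wrist");sd=r.grab_frame("side")
import pickle;pickle.dump(T,open("T.pkl","wb"))
cv2.imwrite("pics/w1.png",np.vstack([w[100:],]))
c=cv2.resize(sd[130:230,266:386],None,fx=5,fy=5,interpolation=cv2.INTER_CUBIC);cv2.imwrite("pics/s1.png",c)
def proj(p,c):
    q=np.linalg.inv(c["world_from_camera"])@np.r_[p,1];x=q[:2]/q[2];x=x*(1+c["k1"]*x@x);return c["mtx"][:2,:2]@x+c["mtx"][:2,2]
print("cap",proj([469.5,-4.6,103],T)-[0,100],"tip",proj(s["eef_pos"]-[0,0,25],T)-[0,100])
C=r.calibration("side");print("side cap",(proj([469.5,-4.6,103],C)-[266,130])*5,"tip",(proj(s["eef_pos"]-[0,0,25],C)-[266,130])*5)
```

```text
[468.7  -6.3 145.8] [ 0.1 -0.1  0.7] 2.1
cap [254.5 126.2] tip [257.  142.6]
side cap [296.6 256.5] tip [302.2 232.3]
```

Run:
```python
import cv2,numpy as np
w=cv2.imread("pics/w1.png")[60:210,170:340];s=cv2.imread("pics/s1.png")
w=cv2.resize(w,None,fx=3,fy=3,interpolation=cv2.INTER_CUBIC)
a=cv2.resize(s,None,fx=.55,fy=.55)
o=np.zeros((450,510+a.shape[1],3),np.uint8);o[:450,:510]=w;o[:a.shape[0],510:]=a
cv2.imwrite("pics/m1.png",o[:, :840])
print(o.shape)
cv2.imwrite("pics/m1.png",cv2.resize(o,None,fx=.94,fy=.94))
```

```text
(450, 840, 3)
```

View pics/m1.png

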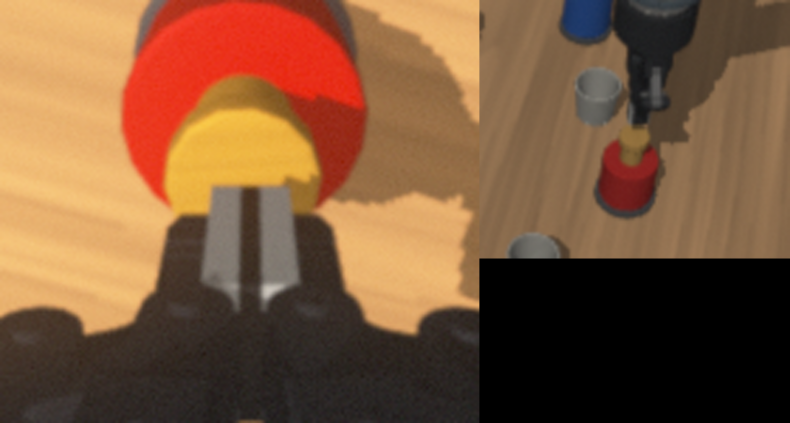

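The wrist view shows the shut fingertips over the red cap within about 2 mm, and the cap appears where predicted. I'll lower to just above it.

Request:
jog_arm:
  deltas:
    - {"gripper": 1,"translation": [0.01,0.017,-0.08],"dr": [0,0,0]}
    - {"gripper": 1,"translation": [0,0,-0.05],"dr": [0,0,0]}
    - {"gripper": 1,"translation": [0,0,-0.02],"dr": [0,0,0]}
    - {"gripper": 1,"translation": [0,0,0],"dr": [0,0,0]}
    - {"gripper": 1,"translation": [0,0,0],"dr": [0,0,0]}

```text
clock: 2.62
eef_pos: [470.2, -4.7, 131.3]
tcp_rot: [3.141, 0.0, -1.285]
contact_force: [0.0, -0.2, 0.4]
opening: 0.001
```

Request:
jog_arm:
  deltas:
    - {"gripper": 1,"translation": [0,0,-0.02],"dr": [0,0,0]}
    - {"gripper": 1,"translation": [0,0,-0.02],"dr": [0,0,0]}
    - {"gripper": 1,"translation": [0,0,0],"dr": [0,0,0]}
    - {"gripper": 1,"translation": [0,0,0],"dr": [0,0,0]}

```text
clock: 2.95
eef_pos: [470.2, -4.7, 127.2]
tcp_rot: [3.141, 0.0, -1.285]
contact_force: [-0.6, 0.7, -0.4]
opening: -0.001
```

Request:
jog_arm:
  deltas:
    - {"gripper": 1,"translation": [0,0,-0.02],"dr": [0,0,0]}
    - {"gripper": 1,"translation": [0,0,-0.01],"dr": [0,0,0]}
    - {"gripper": 1,"translation": [0,0,0],"dr": [0,0,0]}
    - {"gripper": 1,"translation": [0,0,0],"dr": [0,0,0]}

```text
clock: 3.28
eef_pos: [470.5, -4.7, 124.4]
tcp_rot: [-3.141, -0.0, -1.285]
contact_force: [0.1, -0.0, 2.2]
opening: 0.0
```

Request:
jog_arm:
  deltas:
    - {"gripper": 1,"translation": [0,0,-0.02],"dr": [0,0,0]}
    - {"gripper": 1,"translation": [0,0,-0.02],"dr": [0,0,0]}
    - {"gripper": 1,"translation": [0,0,-0.02],"dr": [0,0,0]}
    - {"gripper": 1,"translation": [0,0,0],"dr": [0,0,0]}
    - {"gripper": 1,"translation": [0,0,0],"dr": [0,0,0]}

```text
clock: 3.7
eef_pos: [470.4, -4.7, 118.2]
tcp_rot: [-3.141, -0.0, -1.285]
contact_force: [-0.1, 0.0, 2.4]
opening: -0.005
```

Request:
jog_arm:
  deltas:
    - {"gripper": 1,"translation": [0,0,-0.02],"dr": [0,0,0]}
    - {"gripper": 1,"translation": [0,0,-0.02],"dr": [0,0,0]}
    - {"gripper": 1,"translation": [0,0,-0.02],"dr": [0,0,0]}
    - {"gripper": 1,"translation": [0,0,0],"dr": [0,0,0]}
    - {"gripper": 1,"translation": [0,0,0],"dr": [0,0,0]}

```text
clock: 4.12
eef_pos: [470.4, -4.6, 112.2]
tcp_rot: [-3.142, 0.0, -1.285]
contact_force: [0.6, 0.3, 2.8]
opening: 0.002
```

Force holds at 2.4–2.8 N, so the stem is sliding and the cap should be about 14 mm down. I'll lift and go to yellow.

Request:
jog_arm:
  deltas:
    - {"gripper": 1,"translation": [0,0,0.05],"dr": [0,0,0]}
    - {"gripper": 1,"translation": [0,0,0.25],"dr": [0,0,0]}
    - {"gripper": 1,"translation": [0,0,0.35],"dr": [0,0,0]}
    - {"gripper": 1,"translation": [0,0,0.15],"dr": [0,0,0]}
    - {"gripper": 1,"translation": [0.122,0.302,0],"dr": [0,0,0]}
    - {"gripper": 1,"translation": [0.122,0.302,0],"dr": [0,0,0]}
    - {"gripper": 1,"translation": [0.122,0.302,0],"dr": [0,0,0]}
    - {"gripper": 1,"translation": [0.122,0.302,0],"dr": [0,0,0]}
    - {"gripper": 1,"translation": [0.122,0.302,0],"dr": [0,0,0]}
    - {"gripper": 1,"translation": [0.122,0.302,0],"dr": [0,0,0]}
    - {"gripper": 1,"translation": [0.122,0.302,0],"dr": [0,0,0]}
    - {"gripper": 1,"translation": [0.122,0.302,0],"dr": [0,0,0]}

```text
clock: 5.12
eef_pos: [567.7, 238.4, 192.3]
tcp_rot: [3.14, -0.0, -1.285]
contact_force: [0.2, -0.2, 0.1]
opening: -0.002
```

Request:
jog_arm:
  deltas:
    - {"gripper": 1,"translation": [0,0,-0.15],"dr": [0,0,0]}
    - {"gripper": 1,"translation": [0,0,-0.1],"dr": [0,0,0]}
    - {"gripper": 1,"translation": [0,0,0],"dr": [0,0,0]}
    - {"gripper": 1,"translation": [0,0,0],"dr": [0,0,0]}

```text
clock: 5.45
eef_pos: [566.6, 235.9, 166.4]
tcp_rot: [3.138, -0.0, -1.285]
contact_force: [-0.6, 0.3, 0.2]
opening: 0.002
```

Run:
```python
from h import *
np.set_printoptions(precision=1,suppress=True)
def proj(p,c):
    q=np.linalg.inv(c["world_from_camera"])@np.r_[p,1];x=q[:2]/q[2];x=x*(1+c["k1"]*x@x);return c["mtx"][:2,:2]@x+c["mtx"][:2,2]
s=r.sense();print(s["eef_pos"],s["clock"])
T=r.calibration("wrist");w=r.grab_frame("wrist");sd=r.grab_frame("side")
a=cv2.resize(w[130:330,160:360],None,fx=2,fy=2,interpolation=cv2.INTER_CUBIC)
pc=proj([567.8,237.3,117.5],T);pt=proj(s["eef_pos"]-[0,0,25],T);print(pc,pt)
cv2.drawMarker(a,tuple(int(x) for x in (pc-[160,130])*2+.5),(255,0,255),0,8)
b=cv2.resize(sd[165:225,295:355],(400,400),interpolation=cv2.INTER_CUBIC)
cv2.imwrite("pics/m2.png",np.hstack([a,b]))
```

```text
[566.6 235.9 166.4] 5.45
[255.1 221.4] [256.9 242.5]
```

View pics/m2.png

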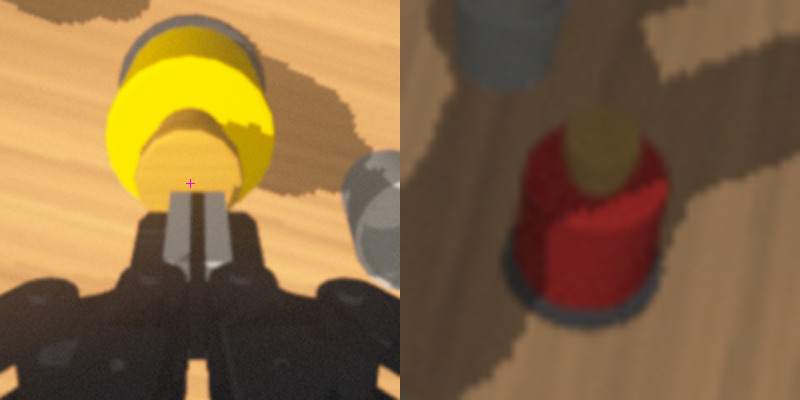

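The side crop shows the red cap sunk and the candle standing upright. In the wrist crop the yellow cap's centre, about (189,182), falls on the predicted mark.

Request:
jog_arm:
  deltas:
    - {"gripper": 1,"translation": [0.012,0.014,-0.1],"dr": [0,0,0]}
    - {"gripper": 1,"translation": [0,0,-0.07],"dr": [0,0,0]}
    - {"gripper": 1,"translation": [0,0,-0.03],"dr": [0,0,0]}
    - {"gripper": 1,"translation": [0,0,0],"dr": [0,0,0]}
    - {"gripper": 1,"translation": [0,0,0],"dr": [0,0,0]}

```text
clock: 5.97
eef_pos: [568.9, 238.2, 146.9]
tcp_rot: [3.141, -0.0, -1.285]
contact_force: [-0.1, 0.1, -0.3]
opening: -0.001
```

Request:
jog_arm:
  deltas:
    - {"gripper": 1,"translation": [0,0,-0.02],"dr": [0,0,0]}
    - {"gripper": 1,"translation": [0,0,-0.02],"dr": [0,0,0]}
    - {"gripper": 1,"translation": [0,0,-0.02],"dr": [0,0,0]}
    - {"gripper": 1,"translation": [0,0,0],"dr": [0,0,0]}
    - {"gripper": 1,"translation": [0,0,0],"dr": [0,0,0]}

```text
clock: 6.38
eef_pos: [569.2, 238.4, 141.3]
tcp_rot: [-3.141, 0.0, -1.285]
contact_force: [0.4, 0.2, 1.1]
opening: -0.001
```

Request:
jog_arm:
  deltas:
    - {"gripper": 1,"translation": [0,0,-0.02],"dr": [0,0,0]}
    - {"gripper": 1,"translation": [0,0,-0.02],"dr": [0,0,0]}
    - {"gripper": 1,"translation": [0,0,-0.02],"dr": [0,0,0]}
    - {"gripper": 1,"translation": [0,0,0],"dr": [0,0,0]}
    - {"gripper": 1,"translation": [0,0,0],"dr": [0,0,0]}

```text
clock: 6.8
eef_pos: [569.2, 238.4, 135.2]
tcp_rot: [-3.141, 0.0, -1.285]
contact_force: [0.9, 0.6, 2.3]
opening: -0.0
```

Contact came at about 142, so I'll continue to about 127.

Request:
jog_arm:
  deltas:
    - {"gripper": 1,"translation": [0,0,-0.02],"dr": [0,0,0]}
    - {"gripper": 1,"translation": [0,0,-0.02],"dr": [0,0,0]}
    - {"gripper": 1,"translation": [0,0,-0.02],"dr": [0,0,0]}
    - {"gripper": 1,"translation": [0,0,-0.02],"dr": [0,0,0]}
    - {"gripper": 1,"translation": [0,0,0],"dr": [0,0,0]}
    - {"gripper": 1,"translation": [0,0,0],"dr": [0,0,0]}

```text
clock: 7.3
eef_pos: [569.2, 238.4, 127.1]
tcp_rot: [-3.141, 0.0, -1.285]
contact_force: [0.6, -0.0, 1.3]
opening: 0.003
```

Request:
jog_arm:
  deltas:
    - {"gripper": 1,"translation": [0,0,0.05],"dr": [0,0,0]}
    - {"gripper": 1,"translation": [0,0,0.25],"dr": [0,0,0]}
    - {"gripper": 1,"translation": [0,0,0.35],"dr": [0,0,0]}
    - {"gripper": 1,"translation": [0,0,0.25],"dr": [0,0,0]}
    - {"gripper": 1,"translation": [-0.005,-0.353,0],"dr": [0,0,0]}
    - {"gripper": 1,"translation": [-0.005,-0.353,0],"dr": [0,0,0]}
    - {"gripper": 1,"translation": [-0.005,-0.353,0],"dr": [0,0,0]}
    - {"gripper": 1,"translation": [-0.005,-0.353,0],"dr": [0,0,0]}
    - {"gripper": 1,"translation": [-0.005,-0.353,0],"dr": [0,0,0]}
    - {"gripper": 1,"translation": [-0.005,-0.353,0],"dr": [0,0,0]}
    - {"gripper": 1,"translation": [-0.005,-0.353,0],"dr": [0,0,0]}
    - {"gripper": 1,"translation": [-0.005,-0.353,0],"dr": [0,0,0]}

```text
clock: 8.3
eef_pos: [564.4, -45.7, 217.5]
tcp_rot: [3.141, 0.0, -1.285]
contact_force: [0.6, -0.1, -0.4]
opening: -0.001
```

Request:
jog_arm:
  deltas:
    - {"gripper": 1,"translation": [-0.005,-0.353,0],"dr": [0,0,0]}
    - {"gripper": 1,"translation": [-0.005,-0.353,0],"dr": [0,0,0]}
    - {"gripper": 1,"translation": [-0.005,-0.353,0],"dr": [0,0,0]}
    - {"gripper": 1,"translation": [-0.005,-0.353,0],"dr": [0,0,0]}
    - {"gripper": 1,"translation": [-0.005,-0.353,0],"dr": [0,0,0]}
    - {"gripper": 1,"translation": [-0.005,-0.353,0],"dr": [0,0,0]}
    - {"gripper": 1,"translation": [0,0,-0.2],"dr": [0,0,0]}
    - {"gripper": 1,"translation": [0,0,-0.1],"dr": [0,0,0]}
    - {"gripper": 1,"translation": [0,0,0],"dr": [0,0,0]}
    - {"gripper": 1,"translation": [0,0,0],"dr": [0,0,0]}

```text
clock: 9.13
eef_pos: [561.3, -254.7, 186.5]
tcp_rot: [3.14, 0.002, -1.284]
contact_force: [1.0, -0.1, 0.3]
opening: -0.002
```

Run:
```python
from h import *
np.set_printoptions(precision=1,suppress=True)
def proj(p,c):
    q=np.linalg.inv(c["world_from_camera"])@np.r_[p,1];x=q[:2]/q[2];x=x*(1+c["k1"]*x@x);return c["mtx"][:2,:2]@x+c["mtx"][:2,2]
s=r.sense();print(s["eef_pos"],s["clock"])
T=r.calibration("wrist");w=r.grab_frame("wrist");sd=r.grab_frame("side")
a=cv2.resize(w[130:330,160:360],None,fx=2,fy=2,interpolation=cv2.INTER_CUBIC)
pc=proj([561.8,-255.7,132.5],T);print(pc)
cv2.drawMarker(a,tuple(int(x) for x in (pc-[160,130])*2+.5),(255,0,255),0,8)
b=cv2.resize(sd[225:285,237:297],(400,400),interpolation=cv2.INTER_CUBIC)
cv2.imwrite("pics/m3.png",np.hstack([a,b]))
```

```text
[ 561.3 -254.7  186.5] 9.1333
[259.1 220.3]
```

View pics/m3.png

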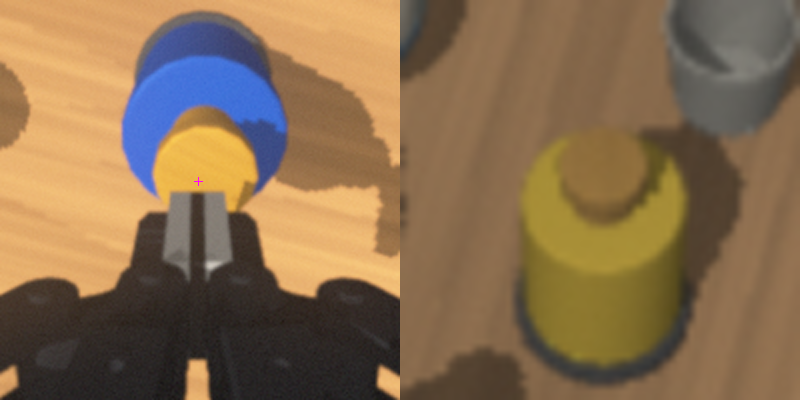

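The side crop shows the yellow cap sunk and the candle upright. In the wrist crop the blue cap's centre is at about (206,178), roughly 2.5 mm off the mark, so I'll shift by (+2, -3) mm.

Request:
jog_arm:
  deltas:
    - {"gripper": 1,"translation": [0.02,-0.03,-0.12],"dr": [0,0,0]}
    - {"gripper": 1,"translation": [0,0,-0.09],"dr": [0,0,0]}
    - {"gripper": 1,"translation": [0,0,-0.04],"dr": [0,0,0]}
    - {"gripper": 1,"translation": [0,0,0],"dr": [0,0,0]}
    - {"gripper": 1,"translation": [0,0,0],"dr": [0,0,0]}

```text
clock: 9.65
eef_pos: [563.9, -258.6, 161.7]
tcp_rot: [3.141, 0.001, -1.285]
contact_force: [1.1, -0.9, 0.2]
opening: 0.001
```

Request:
jog_arm:
  deltas:
    - {"gripper": 1,"translation": [0,0,-0.02],"dr": [0,0,0]}
    - {"gripper": 1,"translation": [0,0,-0.02],"dr": [0,0,0]}
    - {"gripper": 1,"translation": [0,0,-0.02],"dr": [0,0,0]}
    - {"gripper": 1,"translation": [0,0,0],"dr": [0,0,0]}
    - {"gripper": 1,"translation": [0,0,0],"dr": [0,0,0]}

```text
clock: 10.07
eef_pos: [564.2, -258.9, 156.4]
tcp_rot: [-3.141, -0.0, -1.285]
contact_force: [0.3, -0.6, 1.6]
opening: -0.005
```

Request:
jog_arm:
  deltas:
    - {"gripper": 1,"translation": [0,0,-0.02],"dr": [0,0,0]}
    - {"gripper": 1,"translation": [0,0,-0.02],"dr": [0,0,0]}
    - {"gripper": 1,"translation": [0,0,-0.02],"dr": [0,0,0]}
    - {"gripper": 1,"translation": [0,0,0],"dr": [0,0,0]}
    - {"gripper": 1,"translation": [0,0,0],"dr": [0,0,0]}

```text
clock: 10.48
eef_pos: [564.3, -258.9, 150.3]
tcp_rot: [-3.141, -0.0, -1.285]
contact_force: [0.1, 0.3, 2.7]
opening: -0.0
```

Request:
jog_arm:
  deltas:
    - {"gripper": 1,"translation": [0,0,-0.02],"dr": [0,0,0]}
    - {"gripper": 1,"translation": [0,0,-0.02],"dr": [0,0,0]}
    - {"gripper": 1,"translation": [0,0,-0.02],"dr": [0,0,0]}
    - {"gripper": 1,"translation": [0,0,-0.02],"dr": [0,0,0]}
    - {"gripper": 1,"translation": [0,0,0],"dr": [0,0,0]}
    - {"gripper": 1,"translation": [0,0,0],"dr": [0,0,0]}

```text
clock: 10.98
eef_pos: [564.2, -258.9, 142.1]
tcp_rot: [-3.141, -0.0, -1.285]
contact_force: [1.8, 0.2, 3.3]
opening: -0.0
```

Request:
jog_arm:
  deltas:
    - {"gripper": 1,"translation": [0,0,0.05],"dr": [0,0,0]}
    - {"gripper": 1,"translation": [0,0,0.25],"dr": [0,0,0]}
    - {"gripper": 1,"translation": [0,0,0.35],"dr": [0,0,0]}
    - {"gripper": 1,"translation": [0,0,0.35],"dr": [0,0,0]}
    - {"gripper": 1,"translation": [-0.25,-0.25,0],"dr": [0,0,0]}
    - {"gripper": 1,"translation": [-0.25,-0.25,0],"dr": [0,0,0]}
    - {"gripper": 1,"translation": [-0.25,-0.25,0],"dr": [0,0,0]}
    - {"gripper": 1,"translation": [-0.25,-0.25,0],"dr": [0,0,0]}
    - {"gripper": 1,"translation": [-0.25,-0.25,0],"dr": [0,0,0]}
    - {"gripper": 1,"translation": [-0.25,-0.25,0],"dr": [0,0,0]}
    - {"gripper": 1,"translation": [-0.25,-0.25,0],"dr": [0,0,0]}
    - {"gripper": 1,"translation": [-0.25,-0.25,0],"dr": [0,0,0]}

```text
clock: 11.98
eef_pos: [362.4, -459.4, 242.4]
tcp_rot: [3.141, 0.001, -1.285]
contact_force: [0.8, -0.7, -0.1]
opening: 0.002
```

Run:
```python
from h import *
print(r.sense()["clock"])
rows=[]
T={n:r.grab_frame(n) for n in("side","top")}
for n,ps in(("side",[(324,195),(267,255),(309,122)]),("top",[(288,270),(170,220),(410,223)])):
    cv2.imwrite(f"pics/{n}9.png",T[n]);t=[]
    for u,v in ps:
        c=cv2.resize(T[n][v-20:v+20,u-20:u+20],None,fx=6,fy=6,interpolation=cv2.INTER_CUBIC)
        for k in range(0,40,10):
            cv2.line(c,(k*6,0),(k*6,239),(200,200,200),1);cv2.line(c,(0,k*6),(239,k*6),(200,200,200),1)
        t.append(c)
    rows.append(np.hstack(t))
cv2.imwrite("pics/crops9.png",np.vstack(rows))
# base motion + bystanders: image difference summary
for n in T:
    d=cv2.absdiff(T[n],cv2.imread(f"pics/{n}0.png")).max(2)>60
    k,l,s,c=cv2.connectedComponentsWithStats(d.astype(np.uint8));print(n,[tuple(map(int,x)) for x in s[1:] if x[4]>15])
```

```text
11.9833
side [(385, 0, 31, 58, 994), (445, 0, 33, 43, 786), (506, 99, 4, 11, 16), (493, 141, 6, 15, 18), (461, 143, 17, 32, 282), (490, 161, 21, 11, 70), (474, 168, 33, 33, 689), (486, 206, 21, 16, 141)]
top [(415, 213, 9, 16, 39), (407, 215, 9, 17, 33), (169, 217, 7, 13, 23), (435, 228, 7, 13, 36), (318, 268, 8, 14, 45)]
```

View pics/crops9.png

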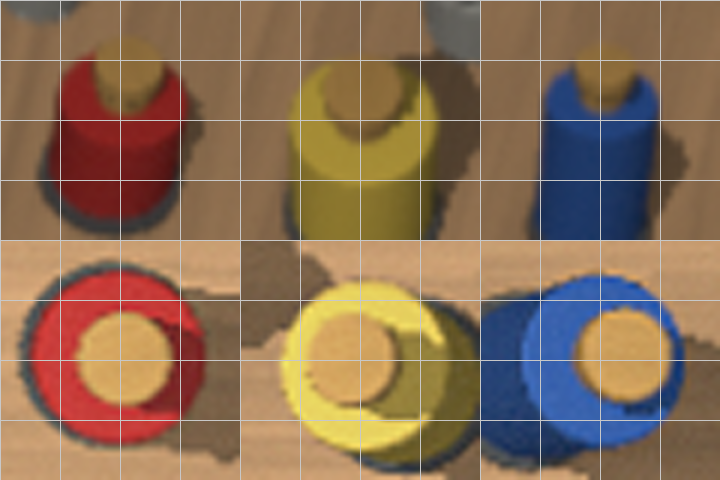

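All three caps have sunk, the candles haven't moved, and the bystanders show no change. I'll check the cap heights by triangulation.

Run:
```python
from h import *
np.set_printoptions(precision=1,suppress=True)
S=dict(red=((304,175),(129,62),(268,250),(125,119),103),yellow=((247,235),(123,86),(150,200),(111,118),118),blue=((289,102),(125,64),(390,203),(146,115),133))
for k,(a,p,b,q,z) in S.items():
    P,e=tri([ray("side",np.array(a)+np.array(p)/6-.42),ray("top",np.array(b)+np.array(q)/6-.42)]);print(k,P,"sunk",z-P[2],max(e))
```

```text
red [469.   -5.2  87.6] sunk 15.387517007606561 0.5174106998325574
yellow [567.5 237.8 103.1] sunk 14.892739118030335 0.5667597391521031
blue [ 562.3 -256.6  117.9] sunk 15.077118749613007 0.5187642906495027
```

```bash
python3 -c "
from rig import r
print(r.sense()['contact_force']);print(r.sign_off())"
```

```text
[-0.04735811  0.86359651 -0.11791228]
the job is handed in; nothing more can be done
None
```

I pressed the red, then the yellow, then the blue cap down with the shut fingertips, then moved the arm clear and handed the job in at about 12 s. The force readings I took while pressing stayed between about 1 and 3.3 N.

- **Caps:** from the two camera views after the last press, the tops sit about 15 mm lower than fully up: red 15.4, yellow 14.9, blue 15.1 mm. That is well past the 8 mm needed. From the fingertip heights I had estimated about 14 mm for red and yellow, which agrees within the measuring error.
- **Candles and bystanders:** comparing pictures from before and after, the candles stand where they were. I found no change at the cups, the vase or the horse.
- **Yellow candle:** I took the one 615 mm from the base; the three look-alikes were at 713 mm or more.
- **One disagreement:** the blue cap was about 2.5 mm off in the wrist view from where I had first measured it, and I corrected for that before pressing.

No check failed.

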